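Put the finishing shelf in order

ROBOT

A 6-joint arm with a two-finger parallel gripper is mounted at the origin on the work surface. World frame = base frame: x ahead of the robot, y to its left, z up, the work surface at z = 0. Lengths are in m, angles in degrees, forces in N, time in s.
With the tool pointing down it reaches from about 0.4 to 0.825 m from the base axis. Payload 7 kg.
Tool frame: the origin (TCP) lies at the very end of the fingers, on their centre line; the grasp point (between the pads) lies 19 mm behind it (ctrl.hold_point_z is the distance from the TCP to the grasp point, in m); z points along the fingers, y is the line along which they close (so a half turn about z gives the same grasp; the last joint's range is limited). The gripper opens to 88 mm and grips with 3 to 60 N. Pads are 19 mm wide; open, the fingers measure 130 mm over their backs; the gripper's body (78 mm by 193 mm) begins 47 mm behind the grasp point.
Start: joints at [89.559, 20.546, 0.682, 0, -70.136, -16.507], TCP at [0.197, 0.646, 0.227] pointing down, gripper open.
Joint ranges: [-176.03, 176.03], [-82.01, 121.73], [-58.28, 71.71], [-173.87, 95.51], [-174.79, -0.11], [-173.66, 173.66]. Speed limits (degrees/s): [136.94, 136.94, 172.46, 180, 180, 180].

INTERFACE

Orientations are given as [roll, pitch, yaw] about the fixed x, y, z axes, in that order (R = Rz(yaw) Ry(pitch) Rx(roll)).
In Python, from plant import sensors, viewer, workorder, ctrl gives the robot as it stands.
- The arm moves only by the shell command python3 -m pendant 'ROWS'. ROWS is JSON, a list of rows, each a list of 3 entries, a list of its own where there are three numbers: the opening, from -1 (shut) to 1 (fully open), so that 0 is half open, then the shift along the tool's x, y, z in m, then the turn, a rotation vector about the tool's x, y, z in degrees. A call has 1 to 10 rows; each row is the pose to reach, as a shift and turn from the pose commanded when the call began, along the tool's axes at that moment; what a row does not reach only later rows make up. A row lasts 1/12 s, in which the tool goes at most 41.7 mm and 7.16 degrees, less where a joint would pass 70% of its speed; a pose out of reach is approached as far as the arm can. A call with a gripper value outside its range is refused whole. The fingers move at their own pace and stop on an object; the grip force is fixed at half the most. Time passes only in rows, so rows that repeat a pose let the fingers close. It gives the time, the measured TCP pose, the force, the opening and the grip force at its end, in the units of the state.
- sensors.get_obs(): the state, without advancing time (a new reading comes with each control period).
- viewer.snapshot(name): name is "side" or "top"; returns the picture (420x560x3 uint8, red, green, blue); there is no depth.
- viewer.camera_params(name): a dict with "fx", "fy", "cx", "cy" (pixels), "dist" ([k1, k2, p1, p2, k3] as OpenCV has them; the pictures are not rectified), "extrinsics" (4x4, takes a point from world to camera coordinates). Camera axes: x right, y up, looking along -z (the intrinsics and any distortion apply to the point x, -y, -z); pixel columns grow to the right and rows downward; lengths in m; the calibration is good to about 2 mm. A picture is of the moment at which its call begins. camera_params takes no time and is no camera call.
- workorder.close_job(): hands the job in; it is judged then, once.
The state is a dict: "clock": time; "joint_pos": joint angles; "qvel": joint speeds; "tau": joint torques, N m; "tool_pos": TCP position; "orientation": TCP orientation; "force": force on the tool from outside, world axes, zero at the start; "moment": the same for the moment, N m; "opening": finger opening in m; "gripper_force": force on a finger pad.
Only numpy, scipy, OpenCV 4.12 (cv2) and the standard library are available. Lean on these libraries where they do the work, as an engineer would, in place of code of your own. Each camera call takes 0.05 s, during which the arm holds its last target. There are 200 camera calls.

TASK

Put the leather finishes in order on the two-step rack: all four round jars in a neat row on the front step and all four rectangular tins in a neat row on the back step, each standing upright and centred on a cork pad of its own, the tins turned with their narrow sides to the front. Some are on the wrong step and some are still out on the bench. Do not tip any of them over, and leave the other things on the bench where they are.

Things in the scene. Friction and masses are not known exactly. Their poses are not given: they have to be found in the camera images.
- rack: Fixed two-step plywood rack, 200 mm deep (x), 250 mm wide (y); origin: centre of its underside; x points from the low front step (top at 20 mm) to the high back step (top at 40 mm). Cheeks at y = +-113 mm rise 14 mm above each step. A row of four flush cork pads (diameter 38 mm, 50 mm apart) on each step. At first each step holds two of its own kind, one of the other kind and one empty place.
- front_1 (a point): Centre of the top of cork pad 1 of 4 of the front (low) step's row; pads are numbered from rack y = +75 mm to -75 mm, at rack x = -50 mm, 20 mm above the bench. A flat paper slip (look only, may stay) marks the pad of this row that is empty at the start.
- back_1 (a point): Centre of the top of cork pad 1 of 4 of the back (high) step's row; numbered from rack y = +75 mm to -75 mm, at rack x = +50 mm, 40 mm above the bench. A flat paper slip (look only, may stay) marks the pad of this row that is empty at the start.
- front_2 (a point): Centre of the top of cork pad 2 of 4 of the front (low) step's row; pads are numbered from rack y = +75 mm to -75 mm, at rack x = -50 mm, 20 mm above the bench. A flat paper slip (look only, may stay) marks the pad of this row that is empty at the start.
- back_2 (a point): Centre of the top of cork pad 2 of 4 of the back (high) step's row; numbered from rack y = +75 mm to -75 mm, at rack x = +50 mm, 40 mm above the bench. A flat paper slip (look only, may stay) marks the pad of this row that is empty at the start.
- front_3 (a point): Centre of the top of cork pad 3 of 4 of the front (low) step's row; pads are numbered from rack y = +75 mm to -75 mm, at rack x = -50 mm, 20 mm above the bench. A flat paper slip (look only, may stay) marks the pad of this row that is empty at the start.
- back_3 (a point): Centre of the top of cork pad 3 of 4 of the back (high) step's row; numbered from rack y = +75 mm to -75 mm, at rack x = +50 mm, 40 mm above the bench. A flat paper slip (look only, may stay) marks the pad of this row that is empty at the start.
- front_4 (a point): Centre of the top of cork pad 4 of 4 of the front (low) step's row; pads are numbered from rack y = +75 mm to -75 mm, at rack x = -50 mm, 20 mm above the bench. A flat paper slip (look only, may stay) marks the pad of this row that is empty at the start.
- back_4 (a point): Centre of the top of cork pad 4 of 4 of the back (high) step's row; numbered from rack y = +75 mm to -75 mm, at rack x = +50 mm, 40 mm above the bench. A flat paper slip (look only, may stay) marks the pad of this row that is empty at the start.
- jar_a: Round jar, amber glass with a black lid, a straight cylinder: diameter 44 mm, height 62 mm, about 0.15 kg. Origin at the centre of its underside, z up. All four jars are alike.
- jar_b: Round jar, amber glass with a black lid, a straight cylinder: diameter 44 mm, height 62 mm, about 0.15 kg. Origin at the centre of its underside, z up. All four jars are alike.
- jar_c: Round jar, amber glass with a black lid, a straight cylinder: diameter 44 mm, height 62 mm, about 0.15 kg. Origin at the centre of its underside, z up. All four jars are alike.
- jar_d: Round jar, amber glass with a black lid, a straight cylinder: diameter 44 mm, height 62 mm, about 0.15 kg. Origin at the centre of its underside, z up. All four jars are alike.
- tin_a: Rectangular aluminium tin with a paper band: 54 mm long (its x) by 38 mm wide (its y), body 58 mm high, and on top a central black screw cap of diameter 24 mm up to 70 mm high; about 0.18 kg. Origin at the centre of its underside, z up. All four tins are alike, the same either way round.
- tin_b: Rectangular aluminium tin with a paper band: 54 mm long (its x) by 38 mm wide (its y), body 58 mm high, and on top a central black screw cap of diameter 24 mm up to 70 mm high; about 0.18 kg. Origin at the centre of its underside, z up. All four tins are alike, the same either way round.
- tin_c: Rectangular aluminium tin with a paper band: 54 mm long (its x) by 38 mm wide (its y), body 58 mm high, and on top a central black screw cap of diameter 24 mm up to 70 mm high; about 0.18 kg. Origin at the centre of its underside, z up. All four tins are alike, the same either way round.
- tin_d: Rectangular aluminium tin with a paper band: 54 mm long (its x) by 38 mm wide (its y), body 58 mm high, and on top a central black screw cap of diameter 24 mm up to 70 mm high; about 0.18 kg. Origin at the centre of its underside, z up. All four tins are alike, the same either way round.
- spool: Bystander: thread spool, wooden flanges diameter 44 mm, 50 mm high. Loose on the bench; origin at the centre of its underside.
- wax: Bystander: puck of beeswax, diameter 54 mm, 20 mm high. Loose on the bench; origin at the centre of its underside.
- glue: Bystander: small white plastic bottle, diameter 40 mm, 85 mm high, thinner neck and white cap. Loose on the bench; origin at the centre of its underside.
- stamps: Bystander: dark wooden block 44 x 44 mm, 34 mm high, with two steel stamps standing up from it to 74 mm high. Loose on the bench; origin at the centre of its underside.
- stand: Bystander: fixed round tool stand, diameter 72 mm, tools up to 150 mm high; origin at the centre of its underside.
- press: Bystander: fixed grey hand press, base 75 x 65 mm, about 230 mm high; origin at the centre of its underside.
Mind the look-alikes: they are no part of the job. Leave any red look-alike of the jar_d alone. Leave any blue look-alike of the jar_c alone.

How it is judged:
By the outcome, as a careful person would: the job done as asked, in the order asked, and still so for the second after the job is handed in, with the robot touching nothing.
It also fails if it takes over 72 s, if anything falls off the work surface, if the arm or the gripper's body presses on something with over 40 N, if the wrist force passes 120 N, or if a joint passes its speed limit or range.

## Working session

There is one attempt and no reset: what is moved stays moved. The work goes in short steps, Python scripts to look and compute and a shell command to move; the robot and the scene stay as the last step left them, time stands still between calls to the robot, and variables do not carry over. Pictures are saved under pics/ and viewed, at most 14 in all, crops included, and the job is handed in when it is done.

```bash
ls; mkdir -p pics; python3 - <<'E'
from plant import sensors, viewer, ctrl
import cv2
for n in("top","side"):
    im=viewer.snapshot(n); cv2.imwrite(f"pics/{n}0.png",cv2.cvtColor(im,cv2.COLOR_RGB2BGR))
    p=viewer.camera_params(n); print(n,p)
o=sensors.get_obs(); print(o); print(ctrl.hold_point_z)
E
```

```text
pics
top {'fx': 431.0652853221754, 'fy': 431.0652853221754, 'cx': 274.21307620453956, 'cy': 211.61352805596033, 'dist': array([-0.08908614,  0.        ,  0.        ,  0.        ,  0.        ]), 'extrinsics': array([[-0.01150161, -0.99978588,  0.01720223, -0.01215579],
       [ 0.99028746, -0.00900514,  0.13874316, -0.56029436],
       [-0.13855854,  0.01863092,  0.99017898, -1.26173464],
       [ 0.        ,  0.        ,  0.        ,  1.        ]])}
side {'fx': 411.1809663759037, 'fy': 411.1809663759037, 'cx': 283.2642425116541, 'cy': 212.2142757146511, 'dist': array([0.03609669, 0.        , 0.        , 0.        , 0.        ]), 'extrinsics': array([[-0.81350925, -0.581551  , -0.00106832,  0.47755809],
       [ 0.44651428, -0.62578644,  0.63954384, -0.30605875],
       [-0.3725959 ,  0.51979781,  0.76875388, -0.74270437],
       [ 0.        ,  0.        ,  0.        ,  1.        ]])}
{'clock': 0.1, 'joint_pos': array([ 8.95581956e+01,  2.05869584e+01,  6.38244003e-01, -1.80596677e-02,
       -7.01350975e+01, -1.65060071e+01]), 'qvel': array([-0.03295751, -0.15637744,  0.11279539,  0.04906604, -0.03731352,
        0.03298015]), 'tau': array([-1.34024787e-03, -5.84164953e+01,  2.93750435e+01,  7.01558903e+00,
        1.01313862e-02, -4.87436625e-05]), 'tool_pos': array([0.19666922, 0.64525208, 0.22571364]), 'orientation': array([ 1.79914818e+02, -7.53607785e-03, -1.69539551e+01]), 'force': array([-0.1201474 ,  0.03780475, -0.45976141]), 'moment': array([-0.04519611,  0.01254641, -0.05861075]), 'gripper_force': 0.0, 'opening': 0.08762634398860955}
0.0188
```

View pics/top0.png

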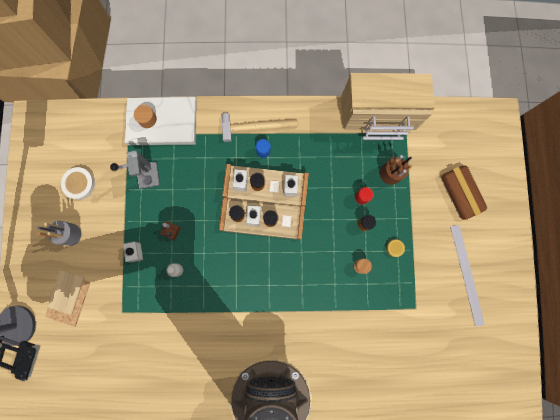

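View pics/side0.png

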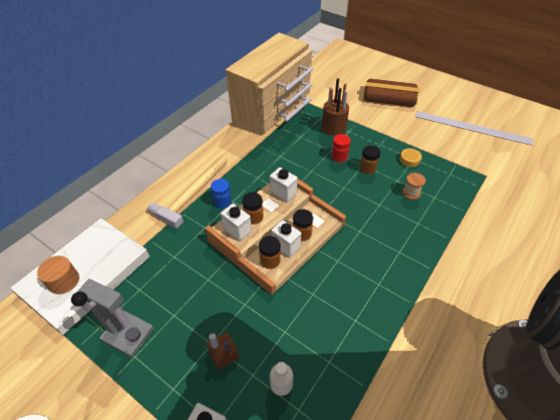

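The bench from above, with world x up and y to the left (top view):
- **Back row:** tin (240,180), jar (257,182), slip (274,186), tin (291,184).
- **Front row:** jar (237,213), tin (253,214), jar (270,218), slip (287,222).
- **Loose:** jar (367,223) and tin (132,252). The red one (365,196) and blue one (263,148) stay put.

Next I'll take close-ups for the fit.

```bash
python3 - <<'E'
import cv2,numpy as np
t=cv2.imread("pics/top0.png"); s=cv2.imread("pics/side0.png")
def crop(im,x,y,w,h,k): return cv2.resize(im[y:y+h,x:x+w],None,fx=k,fy=k,interpolation=cv2.INTER_CUBIC)
m=np.zeros((600,800,3),np.uint8)
m[:475,:550]=crop(t,210,155,110,95,5)
m[:240,555:795]=crop(t,105,225,60,60,4)
m[245:485,555:795]=crop(t,340,180,60,60,4)
cv2.imwrite("pics/m1.png",m)
cv2.imwrite("pics/m2.png",crop(s,200,160,160,120,5))
for n,im in(("top",t),("side",s)):
    mk=(im.max(2)<45).astype(np.uint8)
    k,_,st,c=cv2.connectedComponentsWithStats(mk)
    for i in range(1,k):
        if 25<st[i,4]<400 and 100<c[i,0]<420 and 130<c[i,1]: print(n,st[i],c[i].round(1))
E
```

```text
top [111 164   7   6  29] [113.8 166.5]
top [236 175   7   7  30] [238.8 177.8]
top [250 174  14  13  94] [256.3 179.1]
top [229 206  14  10  47] [235.  209.8]
top [264 212  12   7  36] [269.4 214.4]
top [361 215  15  14  80] [366.7 220.5]
top [126 248   8   7  41] [129.2 251. ]
top [249 376  44  12 392] [270.4 381.7]
top [244 386  13  14  82] [249.4 392. ]
side [362 146  18  14 203] [370.7 152.7]
side [279 170   8   9  60] [282.8 174. ]
side [242 192  20  19 279] [251.6 201.1]
side [230 208   9   9  72] [234.2 211.9]
side [294 210  18  18 269] [302.4 218.5]
side [281 224   9  10  73] [285.3 228.8]
side [259 236  21  20 328] [269.1 245.9]
side [208 243  19  17  65] [216.9 251.2]
side [228 260  31  26  50] [243.  272.2]
side [283 392   8   9  29] [287.1 396.3]
side [197 412  15   8  92] [204.3 416.1]
```

View pics/m1.png

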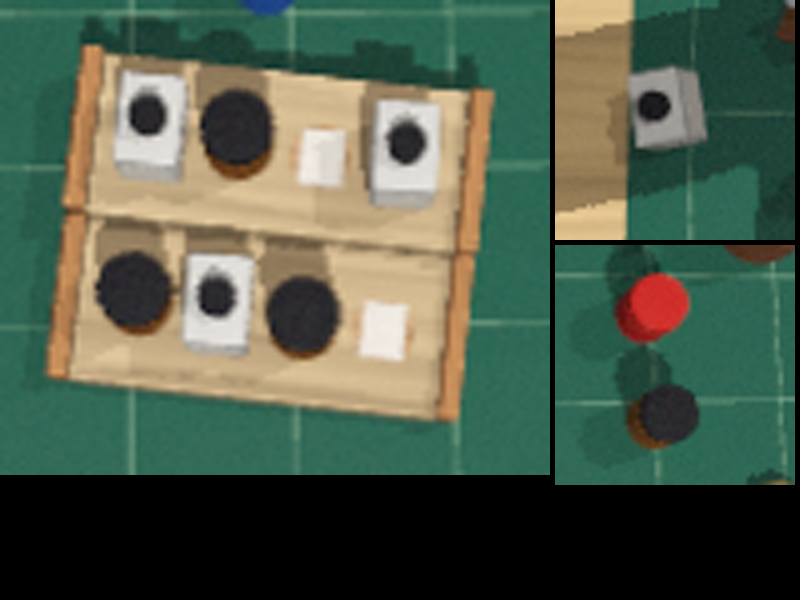

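View pics/m2.png

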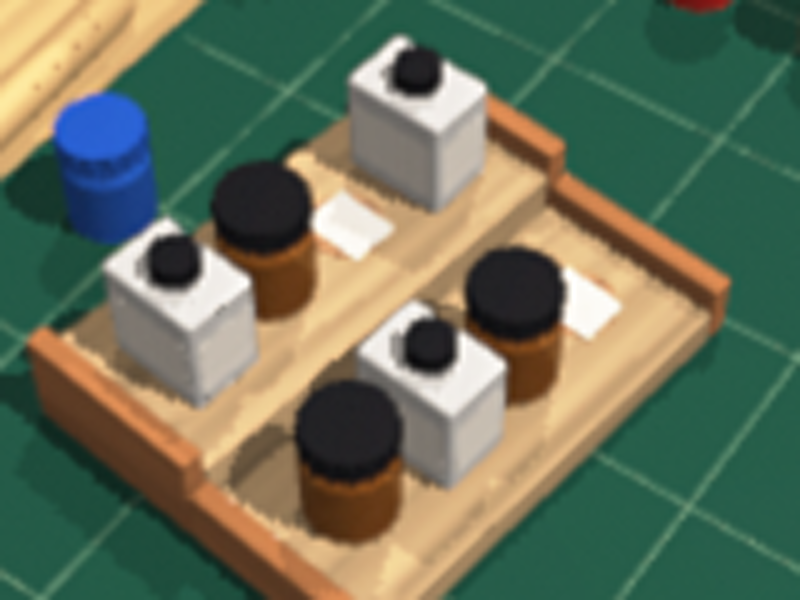

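Crops of the top view: tin caps at (148,116), (407,143) and (217,297), jar lids at (237,128), (134,292) and (303,315), slips at (321,158) and (385,331). The tins already on the back step look aligned with the rack. The loose tin is turned a few degrees. Now I'll fit the rack pose and check it against both cameras.

```bash
cat > h.py <<'E'
import numpy as np,cv2
from plant import sensors,viewer
from scipy.spatial.transform import Rotation as R
def ray(n,uv):
    p=viewer.camera_params(n);K=np.array([[p['fx'],0,p['cx']],[0,p['fy'],p['cy']],[0,0,1]])
    q=cv2.undistortPoints(np.array([[uv]],float),K,p['dist'])[0,0]
    E=p['extrinsics'];return -E[:3,:3].T@E[:3,3],E[:3,:3].T@np.array([q[0],-q[1],-1])
def at(n,uv,z):
    c,d=ray(n,uv);return (c+d*(z-c[2])/d[2])[:2]
def proj(n,P):
    p=viewer.camera_params(n);K=np.array([[p['fx'],0,p['cx']],[0,p['fy'],p['cy']],[0,0,1]])
    E=p['extrinsics'].copy();F=np.diag([1,-1,-1.]);
    return cv2.projectPoints(np.atleast_2d(P).astype(float),cv2.Rodrigues(F@E[:3,:3])[0],F@E[:3,3],K,p['dist'])[0][:,0]
def fit(L,W): # 2D rigid
    L,W=np.array(L),np.array(W);a,b=L-L.mean(0),W-W.mean(0)
    th=np.arctan2((a[:,0]*b[:,1]-a[:,1]*b[:,0]).sum(),(a*b).sum());c,s=np.cos(th),np.sin(th)
    M=np.array([[c,-s],[s,c]]);t=W.mean(0)-M@L.mean(0);return M,t,np.degrees(th)
def pad(r,i): return np.array([-.05 if r=='f' else .05,.075-.05*(i-1)])
E
python3 - <<'E'
from h import *
np.set_printoptions(precision=4,suppress=True)
S=lambda n,k:dict(f=.02,b=.04)[n]+dict(t=.07,j=.062,s=0)[k]
obs=[('b',1,'t',148,116),('b',2,'j',237,128),('b',3,'s',321,158),('b',4,'t',407,143),('f',1,'j',134,292),('f',2,'t',217,297),('f',3,'j',303,315),('f',4,'s',385,331)]
T=[at('top',(210+(x+.5)/5-.5,155+(y+.5)/5-.5),S(r,k)) for r,i,k,x,y in obs]
L=[pad(r,i) for r,i,*_ in obs]
M,t,a=fit(L,T);print("top fit",t,a)
for o,l,w in zip(obs,L,T): print(o[:3],w,((w-t)@M-l)*1e3)
so=[('b',1,'t',174,253),('b',4,'t',417,64),('f',2,'t',431,338),('b',3,'s',352,225),('f',4,'s',586,300)]
Ts=[at('side',(200+(x+.5)/5-.5,160+(y+.5)/5-.5),S(r,k)) for r,i,k,x,y in so]
Ms,ts,b=fit([pad(r,i) for r,i,*_ in so],Ts);print("side fit",ts,b)
for o,w in zip(so,Ts): print(o[:3],w,((w-t)@M-pad(*o[:2]))*1e3)
c=lambda x,y:(210+(x+.5)/5-.5,155+(y+.5)/5-.5)
for q,l in (((83,45),.054),((494,90),.054),((458,420),.034),((48,376),.034)): print("corner",((at('top',c(*q),l)-t)@M)*1e3)
tin=at('top',(129.1,251.1),.07);jar=at('top',(368.1,221.6),.062);red=at('top',(340+98.5/4-.5,180+58.5/4-.5),.062)
print("tin",tin,"jar",jar,"red",red, "jar side",at('side',(370.7,150),.062),"tin side",at('side',(204.3,415),.07))
e=lambda x,y:at('top',(105+(x-554.5)/4-.5,225+(y+.5)/4-.5),.058)
A,B,C,D=e(630,75),e(637,150),e(692,143),e(678,67)
for p,q in((A,B),(B,C),(D,C)): v=p-q;print(np.degrees(np.arctan2(v[1],v[0])),np.linalg.norm(v))
print("press",at('top',(150,178),.02),"stand",at('top',(395,175),.02))
E
```

```text
top fit [0.5915 0.0136] -6.62314952254756
('b', 1, 't') [0.6496 0.0832] [-0.4006  0.8919]
('b', 2, 'j') [0.6438 0.0321] [-0.2521 -0.5338]
('b', 3, 's') [ 0.6381 -0.0176] [-0.1797 -0.533 ]
('b', 4, 't') [ 0.6325 -0.0659] [-0.1834  0.7637]
('f', 1, 'j') [0.5511 0.0931] [ 0.6146 -0.6395]
('f', 2, 't') [0.5466 0.0445] [1.7901 0.5757]
('f', 3, 'j') [ 0.5367 -0.0052] [-2.3608  0.0043]
('f', 4, 's') [ 0.5341 -0.0558] [ 0.9719 -0.5293]
side fit [0.594 0.012] -6.641232850992544
('b', 1, 't') [0.6532 0.0827] [3.2211 0.7507]
('b', 4, 't') [ 0.6355 -0.067 ] [2.9797 0.0445]
('f', 2, 't') [0.5488 0.0443] [3.9858 0.5757]
('b', 3, 's') [ 0.6396 -0.0203] [ 1.6088 -3.0664]
('f', 4, 's') [ 0.534  -0.0601] [ 1.3496 -4.8266]
corner [101.0342 125.1513]
corner [ 100.0554 -125.4591]
corner [ -99.7555 -124.183 ]
corner [-99.4288 124.043 ]
tin [0.4431 0.4083] jar [ 0.5244 -0.2969] red [ 0.6075 -0.2883] jar side [ 0.5289 -0.3013] tin side [0.4479 0.4054]
7.168854218502693 0.05571397139445584
96.9172650661127 0.04120454528364591
12.083479329987032 0.05729592538710323
press [0.6718 0.3664] stand [ 0.6754 -0.3989]
```

```bash
cat >> h.py <<'E'
def plan(wps):
    o=sensors.get_obs();p=np.array(o['tool_pos']);r=R.from_euler('xyz',o['orientation'],degrees=True)
    print("t %.2f"%o['clock'],p.round(4),np.round(o['orientation'],2),"open %.4f"%o['opening'])
    for x,y,z,yaw in wps:
        q=R.from_euler('xyz',[180,0,yaw],degrees=True);n=np.array([x,y,z])
        d=r.inv().apply(n-p);w=(r.inv()*q).as_rotvec(degrees=True)
        print((d*1e3).round(1),w.round(2),"rows %.1f"%max(np.linalg.norm(d)/.0417,np.linalg.norm(w)/7.16));p,r=n,q
RK=np.array([.5922,.0133]);RA=-6.63
def W(r,i): c,s=np.cos(np.radians(RA)),np.sin(np.radians(RA));return RK+np.array([[c,-s],[s,c]])@pad(r,i)
E
python3 -c "
from h import *
for r in 'bf':
  for i in (1,2,3,4): print(r,i,W(r,i).round(4))
plan([(.37,.345,.2,-57),(.547,.0443,.17,-96.6)])"
```

```text
b 1 [0.6505 0.082 ]
b 2 [0.6448 0.0324]
b 3 [ 0.639  -0.0173]
b 4 [ 0.6332 -0.067 ]
f 1 [0.5512 0.0936]
f 2 [0.5454 0.0439]
f 3 [ 0.5396 -0.0058]
f 4 [ 0.5339 -0.0554]
t 0.10 [0.1967 0.6453 0.2257] [ 1.7991e+02 -1.0000e-02 -1.6950e+01] open 0.0876
[253.3 236.6  26.1] [ 8.000e-02 -4.000e-02  4.005e+01] rows 8.3
[348.6  15.3  30. ] [-0.  -0.  39.6] rows 8.4
```

```bash
python3 -m pendant '[[0.6,[0.253,0.237,0.026],[0,0,40]],[0.6,[0.253,0.237,0.026],[0,0,40]],[0.6,[0.253,0.237,0.026],[0,0,40]],[0.6,[0.253,0.237,0.026],[0,0,40]],[0.6,[0.253,0.237,0.026],[0,0,40]],[0.6,[0.253,0.237,0.026],[0,0,40]],[0.6,[0.253,0.237,0.026],[0,0,40]],[0.6,[0.253,0.237,0.026],[0,0,40]],[0.6,[0.253,0.237,0.026],[0,0,40]],[0.6,[0.253,0.237,0.026],[0,0,40]]]'
python3 -c "
from h import *
plan([(.547,.0443,.15,-96.6)])"
```

```text
clock: 0.93
tool_pos: [0.3705, 0.3419, 0.2003]
orientation: [179.9, -0.0, -57.1]
force: [-0.6, 0.4, 0.4]
opening: 0.0702
gripper_force: 0.0
t 0.93 [0.3705 0.3419 0.2003] [ 1.7994e+02 -2.0000e-02 -5.7140e+01] open 0.0702
[345.7  13.2  50.4] [ 0.05 -0.04 39.46] rows 8.4
```

```bash
python3 -m pendant '[[0.6,[0.346,0.013,0.050],[0,0,39.5]],[0.6,[0.346,0.013,0.050],[0,0,39.5]],[0.6,[0.346,0.013,0.050],[0,0,39.5]],[0.6,[0.346,0.013,0.050],[0,0,39.5]],[0.6,[0.346,0.013,0.050],[0,0,39.5]],[0.6,[0.346,0.013,0.050],[0,0,39.5]],[0.6,[0.346,0.013,0.050],[0,0,39.5]],[0.6,[0.346,0.013,0.050],[0,0,39.5]],[0.6,[0.346,0.013,0.050],[0,0,39.5]],[0.6,[0.346,0.013,0.050],[0,0,39.5]]]'
python3 - <<'E'
from h import *
plan([(.547,.0443,.05,-96.6)])
cv2.imwrite("pics/t1.png",cv2.resize(cv2.cvtColor(viewer.snapshot("side"),4)[100:300,160:400],None,fx=3,fy=3,interpolation=2))
print(sensors.get_obs()['joint_pos'].round(1))
E
```

```text
clock: 1.77
tool_pos: [0.5486, 0.0455, 0.1491]
orientation: [179.9, -0.1, -96.6]
force: [-0.3, 1.0, -0.6]
opening: 0.0702
gripper_force: 0.0
t 1.77 [0.5486 0.0455 0.1491] [ 1.799e+02 -8.000e-02 -9.665e+01] open 0.0702
[ 1.2  1.3 99.1] [ 0.1  -0.08 -0.05] rows 2.4
[ 25.3  12.6 -21.3  -0.  -56.2 -31.9]
```

View pics/t1.png

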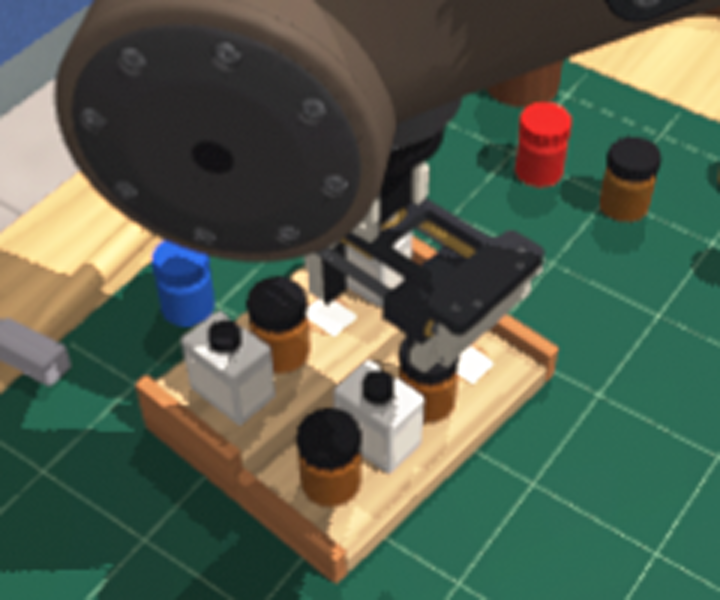

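```bash
python3 - <<'E'
from h import *
y=np.radians(-96.6);d=np.array([np.sin(y),-np.cos(y),0])
for s in(-.035,0,.035): print(((proj('side',np.array([.5486,.0455,.149])+s*d)[0]-[160,100])*3).round())
E
```

```text
[338. 301.]
[377. 328.]
[417. 356.]
```

The open fingertips appear at about (335,295) and (425,365) in the crop, where the calibration says they should be. Straddling front_2, so I go down, close and lift.

```bash
python3 -m pendant '[[0.6,[0.001,0.001,0.030],[0,0,0]],[0.6,[0.001,0.001,0.060],[0,0,0]],[0.6,[0.001,0.001,0.099],[0,0,0]],[0.6,[0.001,0.001,0.099],[0,0,0]],[0.6,[0.001,0.001,0.099],[0,0,0]],[-1,[0.001,0.001,0.099],[0,0,0]],[-1,[0.001,0.001,0.099],[0,0,0]],[-1,[0.001,0.001,0.099],[0,0,0]],[-1,[0.001,0.001,0.099],[0,0,0]],[-1,[0.001,0.001,0.099],[0,0,0]]]'
python3 -c "
from h import *
b=W('b',3);p=sensors.get_obs()['tool_pos']
plan([(p[0],p[1],p[2]+.12,-96.63),(*b,.17,-96.63),(*b,.075,-96.63),(*b,.071,-96.63)])"
```

```text
clock: 2.65
tool_pos: [0.5476, 0.048, 0.0537]
orientation: [-179.8, 0.1, -96.4]
force: [-2.2, 3.3, 8.0]
opening: 0.0541
gripper_force: 29.9
t 2.65 [0.5476 0.048  0.0537] [-1.7982e+02  1.0000e-01 -9.6420e+01] open 0.0541
[  -0.2   -0.4 -120. ] [-0.18  0.1   0.21] rows 2.9
[ 54.3 -98.3   3.7] [0. 0. 0.] rows 2.7
[ 0. -0. 95.] [0. 0. 0.] rows 2.3
[ 0. -0.  4.] [0. 0. 0.] rows 0.1
```

```bash
python3 -m pendant '[[-1,[0,0,-0.020],[0,0,0]],[-1,[0,0,-0.060],[0,0,0]],[-1,[0,0,-0.100],[0,0,0]],[-1,[0,0,-0.120],[0,0,0]],[-1,[0,0,-0.120],[0,0,0]]]'
python3 - <<'E'
from h import *
o=sensors.get_obs();print(o['moment'].round(2),o['joint_pos'].round(2))
plan([(*W('b',3),.17,-96.63)])
cv2.imwrite("pics/t2.png",cv2.resize(cv2.cvtColor(viewer.snapshot("side"),4)[100:300,160:400],None,fx=3,fy=3,interpolation=2))
E
```

```text
clock: 3.07
tool_pos: [0.5494, 0.048, 0.1781]
orientation: [-179.5, 0.2, -96.4]
force: [1.8, -0.5, -1.7]
opening: 0.0538
gripper_force: 29.9
[ 0.11 -0.21  0.03] [ 25.4   10.78 -19.52   0.09 -59.11 -31.86]
t 3.07 [0.5494 0.048  0.1781] [-179.46    0.25  -96.41] open 0.0538
[ 54.9 -96.3   8.8] [-0.54  0.25  0.22] rows 2.7
```

View pics/t2.png

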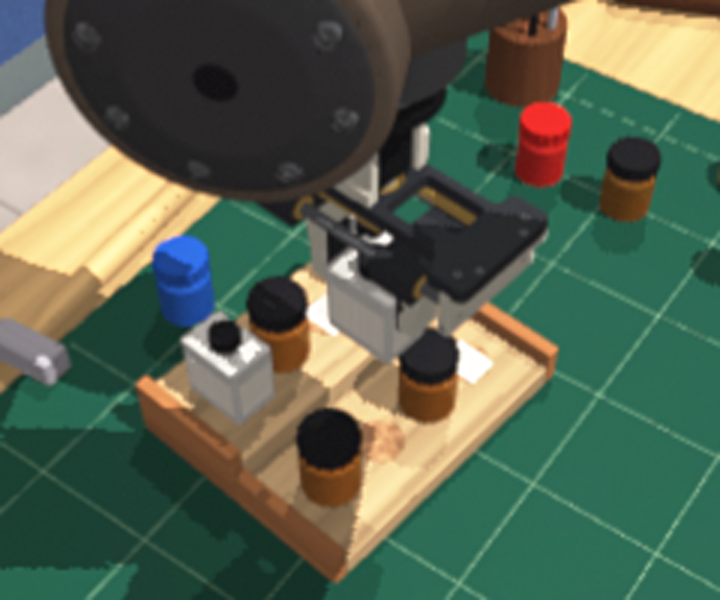

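```bash
python3 -m pendant '[[-1,[0.055,-0.096,0.006],[-0.5,0.2,0.2]],[-1,[0.055,-0.096,0.006],[-0.5,0.2,0.2]],[-1,[0.055,-0.096,0.006],[-0.5,0.2,0.2]],[-1,[0.055,-0.096,0.006],[-0.5,0.2,0.2]],[-1,[0.055,-0.096,0.006],[-0.5,0.2,0.2]],[-1,[0.055,-0.096,0.006],[-0.5,0.2,0.2]],[-1,[0.055,-0.096,0.006],[-0.5,0.2,0.2]],[-1,[0.055,-0.096,0.006],[-0.5,0.2,0.2]]]'
python3 - <<'E'
from h import *
o=sensors.get_obs();print(o['qvel'].round(2))
plan([(*W('b',3),.17,-96.63)])
cv2.imwrite("pics/t3.png",cv2.resize(cv2.cvtColor(viewer.snapshot("side"),4)[120:250,200:360],None,fx=4.5,fy=4.5,interpolation=2))
E
```

```text
clock: 3.78
tool_pos: [0.6349, -0.0176, 0.1657]
orientation: [179.5, -0.2, -96.6]
force: [0.2, 0.6, -2.0]
opening: 0.0535
gripper_force: 29.9
[ 0.08 -0.24  0.36  0.12 -0.09  0.07]
t 3.78 [ 0.6349 -0.0176  0.1657] [179.49  -0.19 -96.6 ] open 0.0535
[-0.8 -3.9 -4.4] [ 0.51 -0.19  0.03] rows 0.1
```

View pics/t3.png

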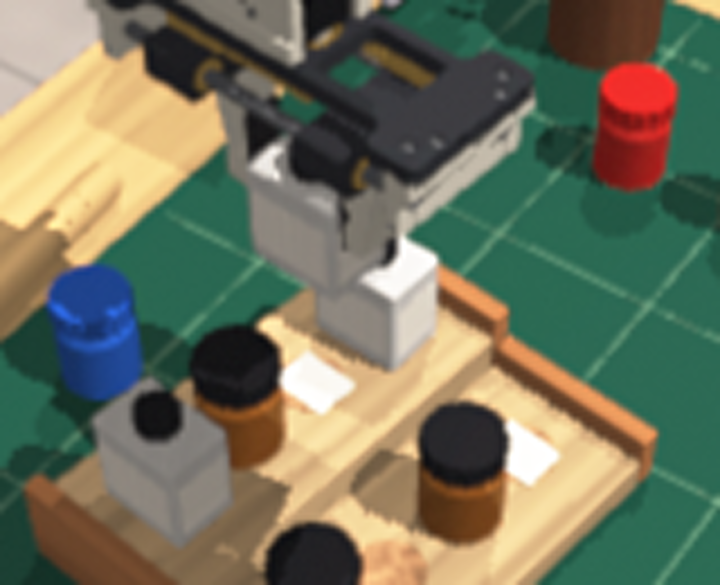

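```bash
cat >> h.py <<'E'
import os
def log(*ds): # record typed final rows: x,y,z,rx,ry,rz
    L=np.loadtxt('cmd.txt',ndmin=2) if os.path.exists('cmd.txt') else np.zeros((0,6))
    np.savetxt('cmd.txt',np.vstack([L,np.array(ds,float).reshape(-1,6)]))
def cmd():
    p=np.array([.197,.646,.227]);r=R.from_euler('xyz',[180,0,-16.95],degrees=True)
    for d in np.loadtxt('cmd.txt',ndmin=2): p=p+r.apply(d[:3]);r=r*R.from_rotvec(d[3:],degrees=True)
    return p,r
def plan(wps):
    p,r=cmd();o=sensors.get_obs();m=o['tool_pos']
    print("t %.2f cmd"%o['clock'],p.round(4),r.as_euler('xyz',True).round(2),"meas-cmd mm",((m-p)*1e3).round(1),np.round(o['orientation'],2),"open %.4f"%o['opening'],"F",o['force'].round(1))
    for x,y,z,yaw in wps:
        q=R.from_euler('xyz',[180,0,yaw],degrees=True);n=np.array([x,y,z])
        d=r.inv().apply(n-p);w=(r.inv()*q).as_rotvec(degrees=True)
        print((d*1e3).round(1),w.round(2),"rows %.1f"%max(np.linalg.norm(d)/.0417,np.linalg.norm(w)/7.16));p,r=n,q
E
python3 - <<'E'
from h import *
log([.253,.237,.026,0,0,40],[.346,.013,.05,0,0,39.5],[.001,.001,.099,0,0,0],[0,0,-.12,0,0,0],[.055,-.096,.006,-.5,.2,.2])
plan([(*W('b',3),.14,-96.63),(*W('b',3),.071,-96.63)])
# tin in hand: predicted cap-top and bottom-front corner pixel (t3 crop) if centred at TCP
m=sensors.get_obs()['tool_pos'];a=np.radians(-6.63);ax=np.array([np.cos(a),np.sin(a),0]);ay=np.array([-np.sin(a),np.cos(a),0])
for zz in(-.03,.028):
  for sx,sy in((-1,1),(-1,-1),(1,1)):
    print(zz,sx,sy,((proj('side',m+sx*.027*ax+sy*.019*ay+[0,0,zz])[0]-[200,120])*4.5+1.75).round())
E
```

```text
t 3.83 cmd [ 0.6358 -0.0179  0.166 ] [179.5   -0.2  -96.65] meas-cmd mm [-0.7  0.3 -0.1] [179.51  -0.19 -96.6 ] open 0.0537 F [-0.1 -0.3 -2.3]
[-1.  -3.3 26. ] [ 0.5  -0.2  -0.02] rows 0.6
[ 0. -0. 69.] [0. 0. 0.] rows 1.7
-0.03 -1 1 [330. 308.]
-0.03 -1 -1 [384. 265.]
-0.03 1 1 [247. 253.]
0.028 -1 1 [327. 218.]
0.028 -1 -1 [385. 175.]
0.028 1 1 [240. 162.]
```

The held tin shows clear of the rack, its near lower corner at (335,292) against a predicted (330,308). So it sits about 4 mm towards rack -y of the tool centre, matching the commanded log. I correct for that and set it down on back_3.

```bash
python3 -m pendant '[[-1,[-0.005,-0.003,0.010],[0.5,-0.2,0]],[-1,[-0.005,-0.003,0.030],[0.5,-0.2,0]],[-1,[-0.005,-0.003,0.055],[0.5,-0.2,0]],[-1,[-0.005,-0.003,0.075],[0.5,-0.2,0]],[-1,[-0.005,-0.003,0.085],[0.5,-0.2,0]],[-1,[-0.005,-0.003,0.090],[0.5,-0.2,0]],[-1,[-0.005,-0.003,0.092],[0.5,-0.2,0]],[-1,[-0.005,-0.003,0.092],[0.5,-0.2,0]],[-1,[-0.005,-0.003,0.092],[0.5,-0.2,0]]]'
python3 - <<'E'
from h import *
log([-.005,-.003,.092,.5,-.2,0])
plan([(*W('b',3),.16,-96.63),(*W('b',2),.16,-96.63),(*W('b',2),.07,-96.63)])
E
```

```text
clock: 4.58
tool_pos: [0.6393, -0.0136, 0.0748]
orientation: [-179.9, 0.0, -96.6]
force: [-0.3, 0.4, -1.5]
opening: 0.0538
gripper_force: 29.9
t 4.58 cmd [ 0.6385 -0.0135  0.074 ] [-180.     -0.    -96.65] meas-cmd mm [ 0.7 -0.1  0.8] [-1.7987e+02  4.0000e-02 -9.6630e+01] open 0.0538 F [-0.3  0.4 -1.5]
[  3.7  -0.9 -86. ] [-0.   -0.   -0.02] rows 2.1
[-50.  -0.  -0.] [0. 0. 0.] rows 1.2
[ 0. -0. 90.] [0. 0. 0.] rows 2.2
```

```bash
python3 -m pendant '[[-1,[0,0,0.001],[0,0,0]],[-1,[0,0,0.002],[0,0,0]],[-1,[0,0,0.002],[0,0,0]],[0.6,[0,0,0.002],[0,0,0]],[0.6,[0,0,0.002],[0,0,0]],[0.6,[0,0,0.002],[0,0,0]],[0.6,[0,0,-0.03],[0,0,0]],[0.6,[0,0,-0.07],[0,0,0]],[0.6,[0,0,-0.086],[0,0,0]]]' && python3 -m pendant '[[0.6,[-0.046,-0.001,0],[0,0,0]],[0.6,[-0.046,-0.001,0],[0,0,0]],[0.6,[-0.046,-0.001,0],[0,0,0]],[0.6,[-0.046,-0.001,0],[0,0,0]],[0.6,[-0.046,-0.001,0],[0,0,0]]]'
python3 - <<'E'
from h import *
log([0,0,-.086,0,0,0],[-.046,-.001,0,0,0,0])
f,b=W('f',2),W('b',2)
plan([(*b,.071,-96.63),(*b,.17,-96.63),(*f,.17,-96.63),(*f,.051,-96.63)])
E
```

```text
clock: 5.33
tool_pos: [0.6405, -0.0139, 0.1644]
orientation: [-179.7, 0.0, -96.6]
force: [1.0, -0.2, 1.0]
opening: 0.0696
gripper_force: 0.0
clock: 5.75
tool_pos: [0.6443, 0.0312, 0.159]
orientation: [179.9, -0.0, -96.7]
force: [0.4, -0.1, 0.1]
opening: 0.0702
gripper_force: 0.0
t 5.75 cmd [0.6449 0.0321 0.16  ] [-180.     -0.    -96.65] meas-cmd mm [-0.6 -0.9 -1. ] [ 1.7995e+02 -3.0000e-02 -9.6650e+01] open 0.0702 F [ 0.4 -0.1  0.1]
[-0.3  0.1 89. ] [-0.   -0.   -0.02] rows 2.1
[  0.   0. -99.] [0. 0. 0.] rows 2.4
[ -0. 100.   0.] [0. 0. 0.] rows 2.4
[  0.  -0. 119.] [0. 0. 0.] rows 2.9
```

```bash
python3 -m pendant '[[0.6,[0,0,0.04],[0,0,0]],[0.6,[0,0,0.075],[0,0,0]],[0.6,[0,0,0.089],[0,0,0]],[0.6,[0,0,0.089],[0,0,0]],[-1,[0,0,0.089],[0,0,0]],[-1,[0,0,0.089],[0,0,0]],[-1,[0,0,0.089],[0,0,0]],[-1,[0,0,0.089],[0,0,0]],[-1,[0,0,0.089],[0,0,0]],[-1,[0,0,0.089],[0,0,0]]]' && python3 -m pendant '[[-1,[0,0,-0.02],[0,0,0]],[-1,[0,0,-0.06],[0,0,0]],[-1,[0,0,-0.099],[0,0,0]],[-1,[0,0.03,-0.099],[0,0,0]],[-1,[0,0.07,-0.099],[0,0,0]],[-1,[0,0.1,-0.099],[0,0,0]],[-1,[0,0.1,-0.099],[0,0,0]],[-1,[0,0.1,-0.099],[0,0,0]]]'
python3 - <<'E'
from h import *
log([0,0,.089,0,0,0],[0,.1,-.099,0,0,0])
plan([(*W('f',2),.0515,-96.63)])
E
```

```text
clock: 6.58
tool_pos: [0.6455, 0.0319, 0.0719]
orientation: [-179.9, 0.0, -96.6]
force: [-0.3, -0.1, 5.2]
opening: 0.0436
gripper_force: 30.0
clock: 7.25
tool_pos: [0.5441, 0.0435, 0.1705]
orientation: [-179.9, 0.1, -96.6]
force: [1.6, 0.7, -0.8]
opening: 0.0433
gripper_force: 30.0
t 7.25 cmd [0.5455 0.0437 0.17  ] [-180.     -0.    -96.65] meas-cmd mm [-1.4 -0.1  0.5] [-1.7994e+02  5.0000e-02 -9.6580e+01] open 0.0433 F [ 1.6  0.7 -0.8]
[-2.000e-01  1.000e-01  1.185e+02] [-0.   -0.   -0.02] rows 2.8
```

```bash
python3 -m pendant '[[-1,[0,0,0.04],[0,0,0]],[-1,[0,0,0.075],[0,0,0]],[-1,[0,0,0.105],[0,0,0]],[-1,[0,0,0.115],[0,0,0]],[-1,[0,0,0.118],[0,0,0]],[-1,[0,0,0.119],[0,0,0]],[-1,[0,0,0.119],[0,0,0]],[-1,[0,0,0.119],[0,0,0]]]' && python3 -m pendant '[[0.6,[0,0,0],[0,0,0]],[0.6,[0,0,0],[0,0,0]],[0.6,[0,0,0],[0,0,0]],[0.6,[0,0,0],[0,0,0]],[0.6,[0,0,-0.04],[0,0,0]],[0.6,[0,0,-0.08],[0,0,0]],[0.6,[0,0,-0.115],[0,0,0]]]'
python3 - <<'E'
from h import *
log([0,0,.119,0,0,0],[0,0,-.115,0,0,0])
x,y=.4445,.4075
plan([(x,y,.13,-82.5),(x,y,.034,-82.5)])
E
```

```text
clock: 7.92
tool_pos: [0.5465, 0.0436, 0.051]
orientation: [-179.9, 0.0, -96.6]
force: [0.1, 0.0, -0.4]
opening: 0.0432
gripper_force: 30.0
clock: 8.5
tool_pos: [0.5453, 0.0431, 0.1675]
orientation: [-180.0, -0.0, -96.6]
force: [1.5, 0.9, 0.4]
opening: 0.07
gripper_force: 0.0
t 8.50 cmd [0.5455 0.0437 0.166 ] [-180.     -0.    -96.65] meas-cmd mm [-0.2 -0.5  1.6] [-1.800e+02 -3.000e-02 -9.663e+01] open 0.0700 F [1.5 0.9 0.4]
[-349.7  142.5   36. ] [ -0.    -0.   -14.15] rows 9.1
[ 0. -0. 96.] [0. 0. 0.] rows 2.3
```

```bash
python3 -m pendant '[[0.8,[-0.35,0.142,0.036],[0,0,-14]],[0.8,[-0.35,0.142,0.036],[0,0,-14]],[0.8,[-0.35,0.142,0.036],[0,0,-14]],[0.8,[-0.35,0.142,0.036],[0,0,-14]],[0.8,[-0.35,0.142,0.036],[0,0,-14]],[0.8,[-0.35,0.142,0.036],[0,0,-14]],[0.8,[-0.35,0.142,0.036],[0,0,-14]],[0.8,[-0.35,0.142,0.036],[0,0,-14]],[0.8,[-0.35,0.142,0.036],[0,0,-14]],[0.8,[-0.35,0.142,0.036],[0,0,-14]]]' && python3 -m pendant '[[0.8,[0,0,0],[0,0,0]],[0.8,[0,0,0],[0,0,0]],[0.8,[0,0,0],[0,0,0]]]'
python3 - <<'E'
from h import *
log([-.35,.142,.036,0,0,-14])
plan([(.4445,.4075,.034,-82.5)])
t=cv2.cvtColor(viewer.snapshot("top"),4);s=cv2.cvtColor(viewer.snapshot("side"),4)
cv2.imwrite("pics/t4o.png",t)
m=np.zeros((480,800,3),np.uint8)
m[:475,:550]=cv2.resize(t[155:250,210:320],None,fx=5,fy=5,interpolation=2)
m[:300,555:795]=cv2.resize(t[215:290,100:160],None,fx=4,fy=4,interpolation=2)
cv2.imwrite("pics/t4.png",m)
E
```

```text
clock: 9.33
tool_pos: [0.4434, 0.413, 0.1288]
orientation: [-180.0, 0.0, -82.4]
force: [0.2, -0.6, 1.0]
opening: 0.0788
gripper_force: 0.0
clock: 9.58
tool_pos: [0.4449, 0.4065, 0.1296]
orientation: [180.0, -0.0, -82.7]
force: [0.2, 0.1, 0.1]
opening: 0.0786
gripper_force: 0.0
t 9.58 cmd [0.445  0.4078 0.13  ] [-180.     -0.    -82.65] meas-cmd mm [-0.1 -1.2 -0.4] [ 1.7999e+02 -2.0000e-02 -8.2680e+01] open 0.0786 F [0.2 0.1 0.1]
[ 0.2  0.6 96. ] [-0.   -0.   -0.15] rows 2.3
```

View pics/t4.png

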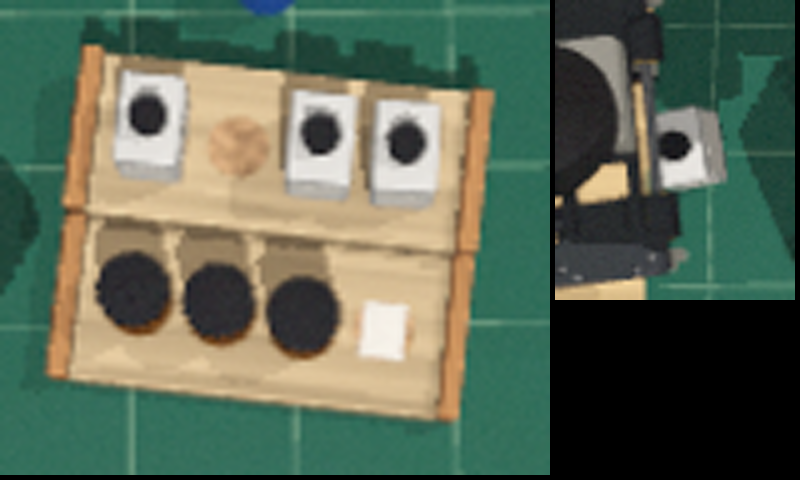

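Both placed pieces look right: the back_3 cap at (321,133) is in line with its neighbours, and the front_2 jar is at (219,302). The bare back_2 pad at (238,147) is a direct check. I'll compare those numbers and pick up the loose tin.

```bash
python3 - <<'E'
from h import *
c=lambda x,y:(210+(x+.5)/5-.5,155+(y+.5)/5-.5)
for r,i,x,y,z in(('b',2,238,147,.04),('b',3,321,133,.11),('b',1,148,116,.11),('b',4,407,143,.11),('f',1,134,292,.082),('f',2,219,302,.082),('f',3,303,315,.082)):
  print(r,i,((at('top',c(x,y),z)-W(r,i))*1e3).round(1))
E
python3 -m pendant '[[0.8,[0,0,0.04],[0,0,0]],[0.8,[0,0,0.08],[0,0,0]],[0.8,[0,0,0.096],[0,0,0]],[0.8,[0,0,0.096],[0,0,0]],[0.8,[0,0,0.096],[0,0,0]],[-1,[0,0,0.096],[0,0,0]],[-1,[0,0,0.096],[0,0,0]],[-1,[0,0,0.096],[0,0,0]],[-1,[0,0,0.096],[0,0,0]],[-1,[0,0,0.096],[0,0,0]]]' && python3 -m pendant '[[-1,[0,0,0],[0,0,0]],[-1,[0,0,0],[0,0,0]],[-1,[0,0,-0.03],[0,0,0]],[-1,[0,0,-0.07],[0,0,0]],[-1,[0,0,-0.11],[0,0,0]],[-1,[0,0,-0.146],[0,0,0]],[-1,[0,0,-0.146],[0,0,0]]]'
python3 - <<'E'
from h import *
log([0,0,.096,0,0,0],[0,0,-.146,0,0,0])
b=W('b',2)
plan([(*b,.17,-96.63),(*b,.074,-96.63)])
E
```

```text
b 2 [0.6 0.5]
b 3 [-0.3  0.9]
b 1 [-1.   1.2]
b 4 [-0.7  1. ]
f 1 [-0.1 -0.5]
f 2 [-0.7 -0.3]
f 3 [-3.   0.5]
clock: 10.52
tool_pos: [0.445, 0.4079, 0.0347]
orientation: [-179.9, 0.1, -82.6]
force: [-1.9, -0.6, 6.7]
opening: 0.0545
gripper_force: 29.6
clock: 11.1
tool_pos: [0.4475, 0.4104, 0.1881]
orientation: [-179.5, 0.5, -82.6]
force: [1.6, 0.8, -0.8]
opening: 0.054
gripper_force: 29.5
t 11.10 cmd [0.445  0.4078 0.18  ] [-180.     -0.    -82.65] meas-cmd mm [2.5 2.7 8.2] [-179.47    0.48  -82.57] open 0.0540 F [ 1.6  0.8 -0.8]
[ 397.9 -150.1   10. ] [-0.   -0.   13.98] rows 10.2
[ 0. -0. 96.] [0. 0. 0.] rows 2.3
```

```bash
python3 -m pendant '[[-1,[0.368,-0.139,0.008],[0,0,13]],[-1,[0.368,-0.139,0.008],[0,0,13]],[-1,[0.368,-0.139,0.008],[0,0,13]],[-1,[0.368,-0.139,0.008],[0,0,13]],[-1,[0.368,-0.139,0.008],[0,0,13]],[-1,[0.368,-0.139,0.008],[0,0,13]],[-1,[0.368,-0.139,0.008],[0,0,13]],[-1,[0.368,-0.139,0.008],[0,0,13]],[-1,[0.368,-0.139,0.008],[0,0,13]],[-1,[0.368,-0.139,0.008],[0,0,13]]]' 
python3 - <<'E'
from h import *
log([.368,-.139,.008,0,0,13])
b=W('b',2)
plan([(*b,.17,-96.63),(*b,.074,-96.63)])
E
```

```text
clock: 11.93
tool_pos: [0.6309, 0.0561, 0.1709]
orientation: [180.0, -0.0, -95.8]
force: [-0.0, 2.2, -1.4]
opening: 0.0542
gripper_force: 29.5
t 11.93 cmd [0.63   0.0606 0.172 ] [-180.     -0.    -95.65] meas-cmd mm [ 0.9 -4.4 -1.1] [ 1.7997e+02 -5.0000e-02 -9.5780e+01] open 0.0542 F [-0.   2.2 -1.4]
[ 26.6 -17.5   2. ] [-0.   -0.    0.98] rows 0.8
[ 0. -0. 96.] [0. 0. 0.] rows 2.3
```

```bash
python3 -m pendant '[[-1,[0.0265,-0.0175,0.002],[0,0,1]],[-1,[0.0265,-0.0175,0.002],[0,0,1]],[-1,[0.0265,-0.0175,0.002],[0,0,1]],[-1,[0.0265,-0.0175,0.002],[0,0,1]],[-1,[0.0265,-0.0175,0.002],[0,0,1]]]'
python3 - <<'E'
from h import *
log([.0265,-.0175,.002,0,0,1])
b=W('b',2)
plan([(*b,.074,-96.63)])
s=cv2.cvtColor(viewer.snapshot("side"),4);cv2.imwrite("pics/t5.png",cv2.resize(s[110:260,190:350],None,fx=5,fy=4,interpolation=2)) if 0 else cv2.imwrite("pics/t5.png",cv2.resize(s[120:250,200:360],None,fx=4.5,fy=4.5,interpolation=2))
m=sensors.get_obs()['tool_pos'];a=np.radians(-6.63);ax=np.array([np.cos(a),np.sin(a),0]);ay=np.array([-np.sin(a),np.cos(a),0])
for sx,sy in((-1,1),(-1,-1),(1,1)): print(sx,sy,((proj('side',m+sx*.027*ax+sy*.019*ay+[0,0,-.0345])[0]-[200,120])*4.5+1.75).round())
E
```

```text
clock: 12.35
tool_pos: [0.6442, 0.0328, 0.1694]
orientation: [180.0, 0.0, -96.6]
force: [-1.1, 0.2, -1.3]
opening: 0.0542
gripper_force: 29.5
t 12.35 cmd [0.6448 0.0325 0.17  ] [-180.     -0.    -96.65] meas-cmd mm [-0.6  0.4 -0.6] [179.98   0.   -96.61] open 0.0542 F [-1.1  0.2 -1.3]
[ 0.1  0.  96. ] [-0.   -0.   -0.02] rows 2.3
-1 1 [247. 367.]
-1 -1 [305. 321.]
1 1 [165. 309.]
```

View pics/t5.png

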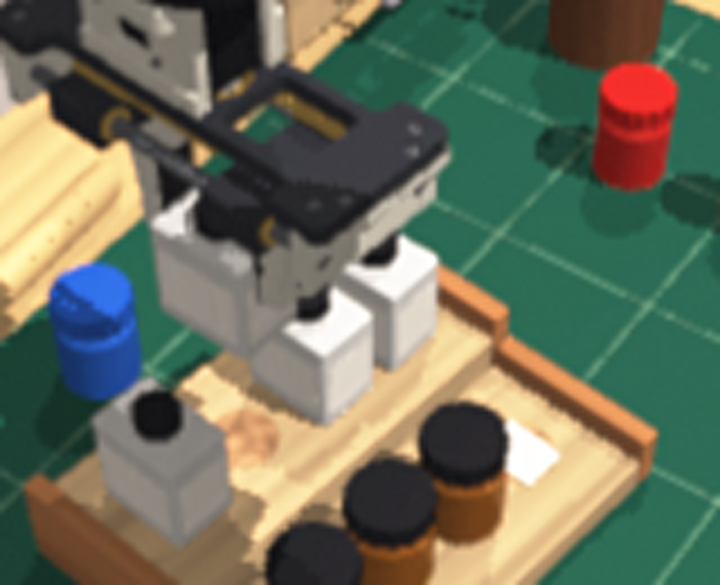

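The held tin's near lower corner is at (245,355), within about 10 px of the prediction and with no sideways offset. Setting it down.

```bash
python3 -m pendant '[[-1,[0,0,0.03],[0,0,0]],[-1,[0,0,0.06],[0,0,0]],[-1,[0,0,0.08],[0,0,0]],[-1,[0,0,0.088],[0,0,0]],[-1,[0,0,0.092],[0,0,0]],[-1,[0,0,0.094],[0,0,0]],[-1,[0,0,0.094],[0,0,0]],[-1,[0,0,0.094],[0,0,0]]]'; python3 -m pendant '[[-1,[0,0,0.001],[0,0,0]],[-1,[0,0,0.002],[0,0,0]],[-1,[0,0,0.002],[0,0,0]]]'
python3 -c "
from h import *
log([0,0,.094,0,0,0],[0,0,.002,0,0,0]);b=W('b',2)
plan([(*b,.17,-96.63),(.5265,-.298,.13,-140),(.5265,-.298,.031,-140),(.5265,-.298,.031,-180)])"
```

```text
clock: 13.07
tool_pos: [0.6455, 0.0325, 0.077]
orientation: [-179.9, 0.0, -96.6]
force: [-0.2, 0.2, -1.1]
opening: 0.0549
gripper_force: 29.5
clock: 13.32
tool_pos: [0.6453, 0.0323, 0.0748]
orientation: [-179.9, 0.0, -96.6]
force: [-0.7, 0.2, 4.2]
opening: 0.054
gripper_force: 29.5
t 13.32 cmd [0.6448 0.0325 0.074 ] [-180.     -0.    -96.65] meas-cmd mm [ 0.5 -0.2  0.8] [-1.7989e+02  3.0000e-02 -9.6640e+01] open 0.0540 F [-0.7  0.2  4.2]
[  0.1   0.  -96. ] [-0.   -0.   -0.02] rows 2.3
[341.8  79.3  40. ] [-0.   -0.   43.37] rows 8.5
[ 0. -0. 99.] [0. 0. 0.] rows 2.4
[0. 0. 0.] [ 0. -0. 40.] rows 5.6
```

```bash
python3 -m pendant '[[0.6,[0,0,0],[0,0,0]],[0.6,[0,0,0],[0,0,0]],[0.6,[0,0,0],[0,0,0]],[0.6,[0,0,-0.03],[0,0,0]],[0.6,[0,0,-0.07],[0,0,0]],[0.6,[0,0,-0.096],[0,0,0]]]' && python3 -m pendant '[[0.6,[0.342,0.08,0.03],[0,0,39]],[0.6,[0.342,0.08,0.03],[0,0,39]],[0.6,[0.342,0.08,0.03],[0,0,39]],[0.6,[0.342,0.08,0.03],[0,0,39]],[0.6,[0.342,0.08,0.03],[0,0,39]],[0.6,[0.342,0.08,0.03],[0,0,39]],[0.6,[0.342,0.08,0.03],[0,0,39]],[0.6,[0.342,0.08,0.03],[0,0,39]],[0.6,[0.342,0.08,0.03],[0,0,39]],[0.6,[0.342,0.08,0.03],[0,0,39]]]' && python3 -m pendant '[[0.6,[0,0,0],[0,0,0]],[0.6,[0,0,0],[0,0,0]]]'
python3 - <<'E'
from h import *
log([0,0,-.096,0,0,0],[.342,.08,.03,0,0,39])
plan([(.525,-.2972,.031,-136)])
t=cv2.cvtColor(viewer.snapshot("top"),4)
m=np.zeros((480,800,3),np.uint8)
m[:475,:550]=cv2.resize(t[155:250,210:320],None,fx=5,fy=5,interpolation=2)
m[:400,555:795]=cv2.resize(t[160:260,345:405],None,fx=4,fy=4,interpolation=2)
cv2.imwrite("pics/t6.png",m)
E
```

```text
clock: 13.82
tool_pos: [0.6453, 0.032, 0.1723]
orientation: [-179.9, -0.0, -96.6]
force: [0.5, 0.7, 0.6]
opening: 0.0697
gripper_force: 0.0
clock: 14.65
tool_pos: [0.5233, -0.3018, 0.1388]
orientation: [179.9, -0.1, -135.9]
force: [0.7, 0.6, -0.9]
opening: 0.07
gripper_force: 0.0
clock: 14.82
tool_pos: [0.5256, -0.2982, 0.1395]
orientation: [180.0, 0.0, -135.7]
force: [0.2, 0.6, -0.3]
opening: 0.0706
gripper_force: 0.0
t 14.82 cmd [ 0.5257 -0.298   0.14  ] [-180.     -0.   -135.65] meas-cmd mm [-0.1 -0.2 -0.5] [ 180.      0.   -135.67] open 0.0706 F [ 0.2  0.6 -0.3]
[ -0.   1. 109.] [-0.   -0.    0.35] rows 2.6
```

View pics/t6.png

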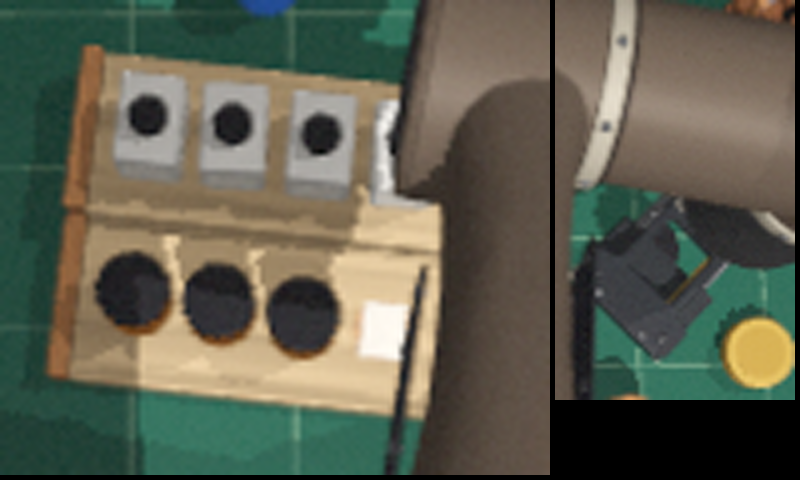

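Back_2 tin's cap is at (232,123) against an expected (234,125), about 1 mm off and square to the rack. Now the loose jar.

```bash
python3 -m pendant '[[0.6,[0,0.001,0.04],[0,0,0]],[0.6,[0,0.001,0.08],[0,0,0]],[0.6,[0,0.001,0.109],[0,0,0]],[0.6,[0,0.001,0.109],[0,0,0]],[-1,[0,0.001,0.109],[0,0,0]],[-1,[0,0.001,0.109],[0,0,0]],[-1,[0,0.001,0.109],[0,0,0]],[-1,[0,0.001,0.109],[0,0,0]],[-1,[0,0.001,0.109],[0,0,0]],[-1,[0,0.001,0.109],[0,0,0]]]' && python3 -m pendant '[[-1,[0,0,-0.03],[0,0,0]],[-1,[0,0,-0.07],[0,0,0]],[-1,[0,0,-0.11],[0,0,0]],[-1,[0,0,-0.139],[0,0,0]],[-1,[0,0,-0.139],[0,0,0]]]'
python3 -c "
from h import *
log([0,.001,.109,0,0,0],[0,0,-.139,0,0,0]);b=W('f',4)
plan([(*b,.17,-96.63),(*b,.0515,-96.63)])"
```

```text
clock: 15.7
tool_pos: [0.5259, -0.2977, 0.0324]
orientation: [-179.9, 0.1, -135.6]
force: [-0.5, 2.9, 7.0]
opening: 0.0431
gripper_force: 30.0
clock: 16.12
tool_pos: [0.5281, -0.2991, 0.1775]
orientation: [-179.4, 0.3, -135.6]
force: [1.4, -0.4, -1.4]
opening: 0.0435
gripper_force: 30.0
t 16.12 cmd [ 0.525  -0.2973  0.17  ] [-180.     -0.   -135.65] meas-cmd mm [ 3.1 -1.8  7.6] [-179.39    0.29 -135.6 ] open 0.0435 F [ 1.4 -0.4 -1.4]
[-175.4  166.7   -0. ] [ -0.    -0.   -39.02] rows 5.8
[  0.   -0.  118.5] [0. 0. 0.] rows 2.8
```

```bash
python3 -m pendant '[[-1,[-0.1755,0.1665,0],[0,0,-39]],[-1,[-0.1755,0.1665,0],[0,0,-39]],[-1,[-0.1755,0.1665,0],[0,0,-39]],[-1,[-0.1755,0.1665,0],[0,0,-39]],[-1,[-0.1755,0.1665,0],[0,0,-39]],[-1,[-0.1755,0.1665,0],[0,0,-39]],[-1,[-0.1755,0.1665,0],[0,0,-39]],[-1,[-0.1755,0.1665,0],[0,0,-39]],[-1,[-0.1755,0.1665,0],[0,0,-39]],[-1,[-0.1755,0.1665,0],[0,0,-39]]]'
python3 -c "
from h import *
log([-.1755,.1665,0,0,0,-39]);b=W('f',4)
plan([(*b,.0515,-96.63)])"
```

```text
clock: 16.95
tool_pos: [0.5337, -0.0566, 0.1695]
orientation: [180.0, -0.0, -96.7]
force: [0.3, -0.4, -2.0]
opening: 0.0435
gripper_force: 30.0
t 16.95 cmd [ 0.5341 -0.0555  0.17  ] [-180.     -0.    -96.65] meas-cmd mm [-0.5 -1.  -0.5] [179.99  -0.   -96.73] open 0.0435 F [ 0.3 -0.4 -2. ]
[-1.000e-01  2.000e-01  1.185e+02] [-0.   -0.   -0.02] rows 2.8
```

```bash
python3 -m pendant '[[-1,[0,0,0.04],[0,0,0]],[-1,[0,0,0.075],[0,0,0]],[-1,[0,0,0.105],[0,0,0]],[-1,[0,0,0.115],[0,0,0]],[-1,[0,0,0.118],[0,0,0]],[-1,[0,0,0.119],[0,0,0]],[-1,[0,0,0.119],[0,0,0]],[-1,[0,0,0.119],[0,0,0]]]' && python3 -m pendant '[[0.6,[0,0,0],[0,0,0]],[0.6,[0,0,0],[0,0,0]],[0.6,[0,0,0],[0,0,0]],[0.6,[0,0,0],[0,0,0]],[0.6,[0,0,-0.04],[0,0,0]],[0.6,[0,0,-0.08],[0,0,0]],[0.6,[0,0,-0.119],[0,0,0]]]' && python3 -m pendant '[[0.6,[-0.35,0.14,0],[0,0,0]],[0.6,[-0.35,0.14,0],[0,0,0]],[0.6,[-0.35,0.14,0],[0,0,0]],[0.6,[-0.35,0.14,0],[0,0,0]],[0.6,[-0.35,0.14,0],[0,0,0]],[0.6,[-0.35,0.14,0],[0,0,0]],[0.6,[-0.35,0.14,0],[0,0,0]],[0.6,[-0.35,0.14,0],[0,0,0]],[0.6,[-0.35,0.14,0],[0,0,0]],[0.6,[-0.35,0.14,0],[0,0,0]]]'
python3 - <<'E'
from h import *
log([0,0,.119,0,0,0],[0,0,-.119,0,0,0],[-.35,.14,0,0,0,0])
plan([(*W('f',3),.16,-96.63)])
t=cv2.cvtColor(viewer.snapshot("top"),4);s=cv2.cvtColor(viewer.snapshot("side"),4)
m=np.zeros((600,800,3),np.uint8)
m[:475,:550]=cv2.resize(t[155:250,210:320],None,fx=5,fy=5,interpolation=2)
c=cv2.resize(s[130:290,200:360],(250,250));m[:250,550:]=c
c=cv2.resize(t[110:330,100:430],(250,167));m[300:467,550:]=c
cv2.imwrite("pics/t7.png",m)
# dark-lid centroids in the enlarged top crop
g=m[:475,:550].max(2);k,l,st,ce=cv2.connectedComponentsWithStats((g<75).astype(np.uint8))
for i in range(1,k):
  if st[i,4]>600: print(st[i],ce[i].round(1))
E
```

```text
clock: 17.62
tool_pos: [0.5344, -0.0567, 0.0512]
orientation: [-179.9, 0.0, -96.7]
force: [0.1, -0.1, -2.4]
opening: 0.0433
gripper_force: 30.0
clock: 18.2
tool_pos: [0.5335, -0.056, 0.1709]
orientation: [179.9, -0.0, -96.6]
force: [2.4, 0.7, 0.1]
opening: 0.0699
gripper_force: 0.0
clock: 19.03
tool_pos: [0.4345, 0.3139, 0.1699]
orientation: [-179.9, 0.1, -96.4]
force: [-0.1, 0.4, -0.1]
opening: 0.07
gripper_force: 0.0
t 19.03 cmd [0.4356 0.3083 0.17  ] [-180.     -0.    -96.65] meas-cmd mm [-1.1  5.5 -0.1] [-1.7993e+02  1.1000e-01 -9.6400e+01] open 0.0700 F [-0.1  0.4 -0.1]
[ 299.9 -139.7   10. ] [-0.   -0.   -0.02] rows 7.9
[ 81  20  47  33 888] [105.   36.5]
[ 135   20  155   48 4399] [208.3  44.6]
[ 294   32  182   56 4666] [372.1  63.4]
[ 131   97   33   37 1009] [146.8 115. ]
[ 216  105   33   39 1041] [231.8 123.9]
[ 303  116   35   38 1021] [320.  133.9]
[389 124  35  39 998] [405.8 142.8]
[   5  136   62   31 1356] [ 38.4 152.6]
[    0   169    89   306 16776] [ 29.8 312.3]
[  95  253   74   75 4245] [132.1 290.1]
[ 185  265   68   74 4003] [218.3 300.9]
[ 267  278   70   74 4060] [302.2 314.6]
[ 356  282   70   75 4049] [390.6 319.5]
```

View pics/t7.png

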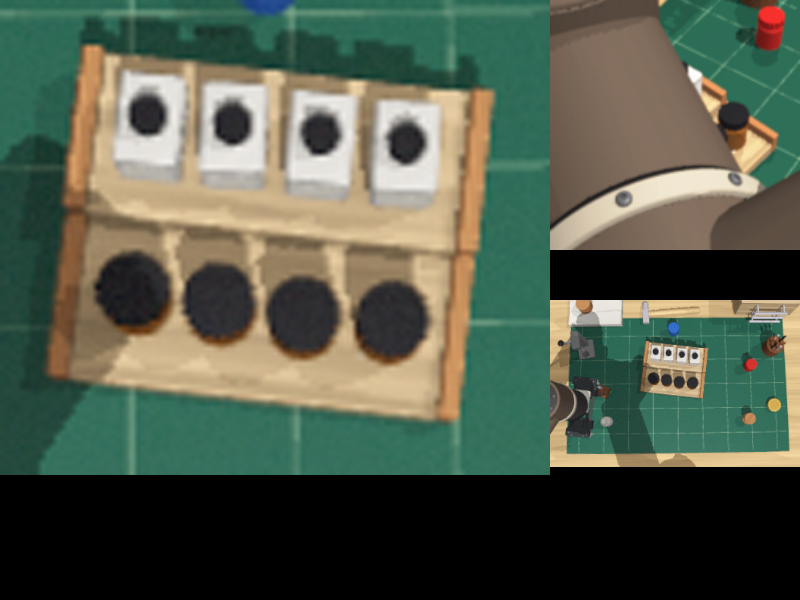

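```bash
python3 - <<'E'
from h import *
c=lambda x,y:(210+(x+.5)/5-.5,155+(y+.5)/5-.5)
M=np.array([[np.cos(np.radians(RA)),-np.sin(np.radians(RA))],[np.sin(np.radians(RA)),np.cos(np.radians(RA))]])
for r,i,x,y,z in(('b',1,147,115.2,.11),('b',2,232,124,.11),('b',3,320.2,134,.11),('b',4,406,143,.11),('f',1,132,290.3,.082),('f',2,218.5,301.3,.082),('f',3,302,314.8,.082),('f',4,390.6,319.5,.082)):
  print(r,i,((at('top',c(x,y),z)-W(r,i))@M*1e3).round(1))
b=W('f',3);plan([(*b,.16,-96.63),(*b,.052,-96.63)])
E
```

```text
b 1 [-0.7  1.7]
b 2 [-0.6  2.4]
b 3 [-1.   1.2]
b 4 [-0.9  1.5]
f 1 [0.8 0.8]
f 2 [-0.3 -0. ]
f 3 [-3.   0.8]
f 4 [-0.2 -0.8]
t 19.13 cmd [0.4356 0.3083 0.17  ] [-180.     -0.    -96.65] meas-cmd mm [-0.9  1.3 -0.6] [ 1.7999e+02 -2.0000e-02 -9.6460e+01] open 0.0702 F [-0.  -0.5  0.4]
[ 299.9 -139.7   10. ] [-0.   -0.   -0.02] rows 7.9
[  0.  -0. 108.] [0. 0. 0.] rows 2.6
```

All eight pieces are on their own pads within about 2.5 mm, except the front_3 jar, which started about 3 mm off towards the front. A squeeze in place will centre it.

```bash
python3 -m pendant '[[0.6,[0.3,-0.1395,0.01],[0,0,0]],[0.6,[0.3,-0.1395,0.01],[0,0,0]],[0.6,[0.3,-0.1395,0.01],[0,0,0]],[0.6,[0.3,-0.1395,0.01],[0,0,0]],[0.6,[0.3,-0.1395,0.01],[0,0,0]],[0.6,[0.3,-0.1395,0.01],[0,0,0]],[0.6,[0.3,-0.1395,0.01],[0,0,0]],[0.6,[0.3,-0.1395,0.01],[0,0,0]],[0.6,[0.3,-0.1395,0.01],[0,0,0]],[0.6,[0.3,-0.1395,0.01],[0,0,0]]]' && python3 -m pendant '[[0.6,[0,0,0],[0,0,0]],[0.6,[0,0,0],[0,0,0]],[0.6,[0,0,0],[0,0,0]],[0.6,[0,0,0.03],[0,0,0]],[0.6,[0,0,0.06],[0,0,0]],[0.6,[0,0,0.09],[0,0,0]],[0.6,[0,0,0.108],[0,0,0]],[0.6,[0,0,0.108],[0,0,0]],[0.6,[0,0,0.108],[0,0,0]]]'
python3 -c "
from h import *
log([.3,-.1395,.01,0,0,0],[0,0,.108,0,0,0]);plan([])"
```

```text
clock: 19.97
tool_pos: [0.5388, -0.0097, 0.1592]
orientation: [180.0, -0.0, -97.0]
force: [-0.6, 0.5, -0.7]
opening: 0.0703
gripper_force: 0.0
clock: 20.72
tool_pos: [0.5388, -0.0054, 0.0512]
orientation: [179.9, -0.1, -96.5]
force: [0.2, -0.0, 0.7]
opening: 0.0697
gripper_force: 0.0
t 20.72 cmd [ 0.5394 -0.0058  0.052 ] [-180.     -0.    -96.65] meas-cmd mm [-0.7  0.4 -0.7] [ 1.799e+02 -7.000e-02 -9.653e+01] open 0.0697 F [ 0.2 -0.   0.7]
```

```bash
python3 -m pendant '[[0.2,[0,0,0],[0,0,0]],[0.1,[0,0,0],[0,0,0]],[0.05,[0,0,0],[0,0,0]],[-0.02,[0,0,0],[0,0,0]],[-0.02,[0,0,0],[0,0,0]],[-0.02,[0,0,0],[0,0,0]],[0.6,[0,0,0],[0,0,0]],[0.6,[0,0,0],[0,0,0]],[0.6,[0,0,0],[0,0,0]],[0.6,[0,0,0],[0,0,0]]]' && python3 -m pendant '[[0.6,[0,0,-0.03],[0,0,0]],[0.6,[0,0,-0.07],[0,0,0]],[0.6,[0,0,-0.11],[0,0,0]],[0.6,[0,0,-0.12],[0,0,0]]]' && python3 -m pendant '[[0.6,[-0.3,0.14,-0.01],[0,0,0]],[0.6,[-0.3,0.14,-0.01],[0,0,0]],[0.6,[-0.3,0.14,-0.01],[0,0,0]],[0.6,[-0.3,0.14,-0.01],[0,0,0]],[0.6,[-0.3,0.14,-0.01],[0,0,0]],[0.6,[-0.3,0.14,-0.01],[0,0,0]],[0.6,[-0.3,0.14,-0.01],[0,0,0]],[0.6,[-0.3,0.14,-0.01],[0,0,0]],[0.6,[-0.3,0.14,-0.01],[0,0,0]],[0.6,[-0.3,0.14,-0.01],[0,0,0]]]'
python3 - <<'E'
from h import *
t=cv2.cvtColor(viewer.snapshot("top"),4);m=cv2.resize(t[155:250,210:320],None,fx=5,fy=5,interpolation=2);cv2.imwrite("pics/t8.png",m)
c=lambda x,y:(210+(x+.5)/5-.5,155+(y+.5)/5-.5)
M=R.from_euler('z',RA,degrees=True).as_matrix()[:2,:2]
k,l,st,ce=cv2.connectedComponentsWithStats((m.max(2)<75).astype(np.uint8))
for i in range(1,k):
  x,y=st[i,:2]+(st[i,2:4]-1)/2
  if 800<st[i,4]<4400 and 90<y and x>100:
    h=.082 if st[i,4]>3000 else .11
    print(st[i],((at('top',c(x,y),h)-RK)@M*1e3).round(1))
E
```

```text
clock: 21.55
tool_pos: [0.5393, -0.0062, 0.0515]
orientation: [-180.0, -0.0, -96.7]
force: [-0.9, 0.5, 1.1]
opening: 0.0645
gripper_force: 0.0
clock: 21.88
tool_pos: [0.5424, -0.0058, 0.1778]
orientation: [-179.5, 0.1, -96.6]
force: [1.3, 0.8, 1.2]
opening: 0.0698
gripper_force: 0.0
clock: 22.72
tool_pos: [0.4341, 0.31, 0.1812]
orientation: [180.0, -0.0, -96.4]
force: [0.3, -0.7, -0.5]
opening: 0.0702
gripper_force: 0.0
[ 131   97   33   37 1008] [49.4 76.7]
[ 216  105   33   39 1037] [49.4 27.4]
[ 303  116   35   38 1018] [ 48.7 -23.7]
[389 124  35  39 991] [ 49.1 -73.5]
[  95  253   74   75 4252] [-49.1  76.1]
[ 185  265   68   74 3996] [-50.4  25. ]
[ 267  277   71   73 4067] [-51.9 -24.1]
[ 356  282   71   75 4043] [-49.9 -76. ]
```

View pics/t8.png

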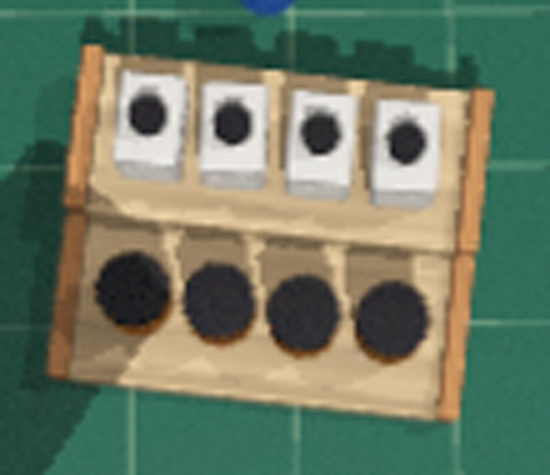

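The picture shows four tins in the back row, with caps at (147,115), (232,124), (320,134) and (406,143). The four jars in front have lids at (132,290), (219,302), (302,314) and (391,320). All stand within about 2.5 mm of their pads.

```bash
python3 -m pendant '[[0.6,[0,0,0],[0,0,0]],[0.6,[0,0,0],[0,0,0]],[0.6,[0,0,0],[0,0,0]]]' && python3 -c "
from plant import workorder
print(workorder.close_job())"
```

```text
clock: 23.02
tool_pos: [0.4353, 0.307, 0.1815]
orientation: [-180.0, -0.0, -96.7]
force: [-0.5, -0.5, -0.8]
opening: 0.0698
gripper_force: 0.0
the job is handed in; nothing more can be done
None
```

The job is handed in at 23 s: all four jars are on the front step and all four tins on the back step with narrow sides to the front, each upright and within about 2.5 mm of its pad centre by the last top picture, and the robot never gripped any of the other things on the bench.

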